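# Swap the gauge pods round on the dashboard trial board

## Robot

A 6-joint arm with a two-finger parallel gripper is mounted at the origin on the work surface. World frame = base frame: x ahead of the robot, y to its left, z up, the work surface at z = 0. Lengths are in m, angles in rad, forces in N, time in s.
With the tool pointing down it reaches from about 0.25 to 0.725 m from the base axis. Payload 4 kg.
Tool frame: the origin (TCP) lies midway between the tips of the shut fingers; the grasp point (between the pads) lies 19 mm behind it; z points along the fingers, y is the line along which they close (so a half turn about z gives the same grasp; the last joint's range is limited). The gripper opens to 85 mm and grips with 20 to 120 N. Pads are 22 mm wide; open, the fingers measure 114 mm over their backs; the gripper's body (76 mm by 85 mm) begins 54 mm behind the grasp point. The pads swing forward as they close: fully open they stand 13 mm farther back than shut.
Start: joints at [-1.314, 0.241, 0.005, 1.335, 0, 1.571], TCP at [0.127, -0.484, 0.231] pointing down, gripper open.
Joint ranges: [-2.72, 2.72], [-1.05, 1.87], [-1.09, 1.28], [-1.99, 2.15], [-1.42, 1.44], [-3.14, 3.14]. Speed limits (rad/s): [2.79, 2.79, 3.14, 3.14, 3.14, 3.14].

## Interface

Orientations are given as a unit quaternion [w, x, y, z].
In Python, from plant import * gives the robot as it stands.
- The arm moves only by the tool jog_arm, never from a script. Its argument "motion" is a list of rows, each a list of 7 numbers: the turn, a rotation vector about the tool's x, y, z in units of 5 degrees (1.0 is 5 degrees), then the shift along the tool's x, y, z in m, then the finger opening in m, from 0 to 0.0854. In form: [[rx, ry, rz, dx, dy, dz, fingers], ...]. A call has 1 to 10 rows; each row is the pose to reach, as a shift and turn from the pose commanded when the call began, along the tool's axes at that moment; what a row does not reach only later rows make up. A row lasts 1/8 s, in which the tool goes at most 62.5 mm and 10.7 degrees, less where a joint would pass 70% of its speed; a pose out of reach is approached as far as the arm can. A call with a gripper value outside its range is refused whole. The fingers move at their own pace and stop on an object; "squeeze" is the grip in N (left out, the last holds). Time passes only in rows, so rows that repeat a pose let the fingers close. It gives the time, the measured TCP pose, the force, the opening and the grip force at its end, in the units of the state.
- read_state(): the state, without advancing time (a new reading comes with each control period).
- grab_frame(name): name is "scene" or "top"; returns a dict with "img" (400x640x3 uint8, red, green, blue), "z_map" (400x640 float32, m along the optical axis (not along the pixel's ray), 0 where there is no reading), "fov_y" (degrees; the focal length in pixels is half the picture's height over the tangent of half this angle, whatever the lens; pixels are square), "cx", "cy" (the principal point, pixels), "distortion" ([k1, k2, p1, p2, k3] as OpenCV has them; the pictures are not rectified), "rvec" (rotation vector, rad) and "tvec" (3), from world to camera coordinates, as OpenCV has them. Camera axes: x right, y down, z forward; pixel columns grow to the right and rows downward; lengths in m; the calibration is good to about 2 mm. A picture is of the moment at which its call begins.
- close_job(): hands the job in; it is judged then, once.
The state is a dict: "time": time; "joints": joint angles; "joint_velocities": joint speeds; "joint_efforts": joint torques, N m; "tcp_pos": TCP position; "eef_rot": TCP orientation; "ft_force": force on the tool from outside, world axes, zero at the start; "ft_torque": the same for the moment, N m; "gripper_width": opening from 0.0 (shut) to 1.0 (fully open); "gripper_force": force on a finger pad.
Only numpy, scipy, OpenCV 4.12 (cv2) and the standard library are available. Lean on these libraries where they do the work, as an engineer would, in place of code of your own. Each camera call takes 0.05 s, during which the arm holds its last target. There are 200 camera calls.

## Task

The three gauge pods on the trial board stand on each other's discs. First slide the green-headed clamp dog along its T-slot to the open end, lift it out and stand it upright in the white tray; then change the pods round so that each stands on the disc of its own dial colour, fully inside the disc's edge, setting one pod down well on the cork mat meanwhile to make room. Keep the pods upright and leave the mug, the roll of tape and the paint pot where they are.

Things in the scene. Friction and masses are not known exactly. Their poses are not given: they have to be found in the camera images.
- pod_red_center (a point): Gauge pod with a red dial face (and red band): an upright black cylinder 52 mm in diameter, 50 mm tall, about 0.14 kg, loose. The point is its centre, 25 mm above its underside; z up. It stands on a disc of another colour.
- pod_yellow_center (a point): Gauge pod with a yellow dial face (and yellow band): an upright black cylinder 52 mm in diameter, 50 mm tall, about 0.14 kg, loose. The point is its centre, 25 mm above its underside; z up. It stands on a disc of another colour.
- pod_blue_center (a point): Gauge pod with a blue dial face (and blue band): an upright black cylinder 52 mm in diameter, 50 mm tall, about 0.14 kg, loose. The point is its centre, 25 mm above its underside; z up. It stands on a disc of another colour.
- nest_red: Flat red disc fixed to the trial board, 80 mm in diameter, 3 mm thick: the place of the red pod. Origin at the centre of its underside, which lies on the board (12 mm above the table), so pods stand 15 mm above the table here. The discs are in a row, 100 mm apart centre to centre.
- nest_yellow: Flat yellow disc fixed to the trial board, 80 mm in diameter, 3 mm thick: the place of the yellow pod. Origin at the centre of its underside, which lies on the board (12 mm above the table), so pods stand 15 mm above the table here. The discs are in a row, 100 mm apart centre to centre.
- nest_blue: Flat blue disc fixed to the trial board, 80 mm in diameter, 3 mm thick: the place of the blue pod. Origin at the centre of its underside, which lies on the board (12 mm above the table), so pods stand 15 mm above the table here. The discs are in a row, 100 mm apart centre to centre.
- dog_head (a point): Centre of the green grip head (26 x by 20 y by 28 mm tall) of a loose steel clamp dog, 0.22 kg, 90 mm tall. Its T-nut foot (24 x by 28 y by 8 mm) has its underside 76 mm below this point and sits in the rail's slot on the board, axes parallel to the board's. A flat arm, 14 mm wide, juts to its -x, 62 mm from the axis, underside 20 mm below this point, 3 mm over the pod at the board's -y end.
- board: Fixed plywood board 170 x by 360 y by 12 mm, origin under its centre. Row of discs at x = -40 mm (y = -80, 20, 120). T-slot rail along y at x = +36 mm: 40 mm wide, top 28 mm above the table, y = -115 (open end) to +165 (black cap); mouth 16, cavity 28 wide, 11 high, floor is the board, which goes on to y = -180. The dog slides freely from y about -80 and lifts out with its axis at y = -140.
- tray: Low white square tray, fixed, 110 x 110 mm, walls and floor 4 mm thick, rim 14 mm above the table. Origin at the centre of its underside. The place for the clamp dog, which stands on its foot by itself; its arm may reach out over the rim.
- mat: Round cork mat, fixed, 110 mm in diameter, 4 mm thick, empty: the free spot for parking a pod. Origin at the centre of its underside.
Things that resemble listed ones, but are neither listed nor needed, are in the scene too. What is shaped like the part that bears pod_yellow_center but purple or turquoise is not meant.

How it is judged:
By the outcome, as a careful person would: the job done as asked, in the order asked, and still so for the second after the job is handed in, with the robot touching nothing.
It also fails if it takes over 128 s, if anything falls off the work surface, if the arm or the gripper's body presses on something with over 40 N, if the wrist force passes 120 N, or if a joint passes its speed limit or range.

## Working session

There is one attempt and no reset: what is moved stays moved. The work goes in short steps, Python scripts to look and compute and a tool call to move; the robot and the scene stay as the last step left them, time stands still between calls to the robot, and variables do not carry over. Pictures are saved under pics/ and viewed, at most 14 in all, crops included, and the job is handed in when it is done.

Besides the shell and the picture viewer there is one more tool, called after "Call:" by a JSON object that holds its "name" and its "arguments". jog_arm: Moves the arm, as the interface text tells. Its arguments: {"type":"object","properties":{"motion":{"type":"array"},"squeeze":{"type":"number"}},"required":["motion"]}

```bash
mkdir -p pics; ls
python3 - <<'E'
from plant import *
import cv2,pickle
s=read_state();print(s)
for n in("scene","top"):
    f=grab_frame(n);pickle.dump(f,open(f"{n}0.pkl","wb"));cv2.imwrite(f"pics/{n}0.png",f["img"][:,:,::-1])
    print({k:f[k] for k in f if k not in("img","z_map")})
E
```

```text
pics
{'time': 0.0, 'joints': array([-1.31404784e+00,  2.41398638e-01,  3.72355138e-03,  1.33522272e+00,
        2.55452296e-05,  1.57080869e+00]), 'joint_velocities': array([ 2.45873595e-03,  1.46690667e-05, -1.02130253e-04, -1.40817773e-03,
       -5.00756557e-04, -8.39421165e-04]), 'joint_efforts': array([ 3.31550355e-04, -3.72317111e+01,  2.52408028e+01,  1.70394592e-02,
       -1.05271949e-04, -1.08523503e-05]), 'tcp_pos': array([ 0.126813  , -0.48298763,  0.23041988]), 'eef_rot': array([-1.04372788e-03,  9.91771582e-01,  1.28015723e-01, -1.21856664e-04]), 'ft_force': array([-1.09875592, -0.07187701,  0.30927495]), 'ft_torque': array([ 0.00960205, -0.00926902,  0.00773168]), 'gripper_force': 0.0, 'gripper_width': 1.001469201579732}
{'fov_y': 49.708933065313005, 'cx': 325.3231653931284, 'cy': 198.46166600439145, 'distortion': array([-0.11656302,  0.        ,  0.        ,  0.        ,  0.        ]), 'rvec': array([ 2.07634875,  1.07827876, -0.47942847]), 'tvec': array([-0.34505622, -0.23100901,  1.29226906])}
{'fov_y': 55.542011908656036, 'cx': 314.49829006110923, 'cy': 199.3005643818745, 'distortion': array([0.00721128, 0.        , 0.        , 0.        , 0.        ]), 'rvec': array([ 2.10531791, -2.15068103,  0.20647718]), 'tvec': array([-0.00263275,  0.60865796,  0.76206012])}
```

View pics/scene0.png

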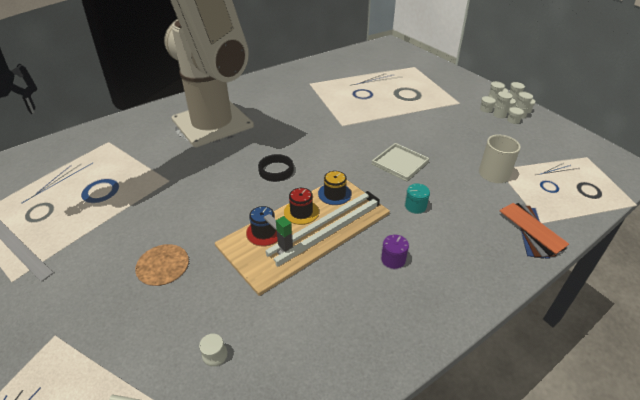

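View pics/top0.png

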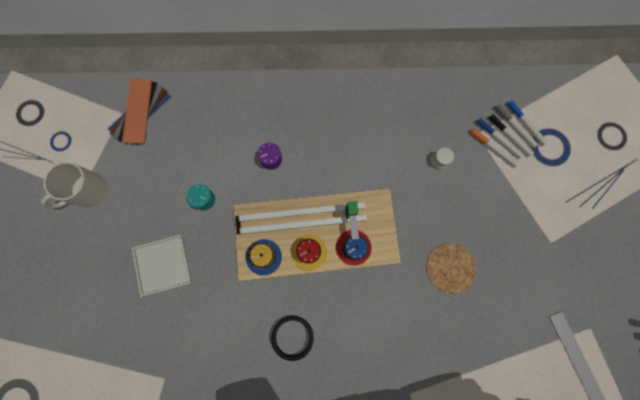

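The top view shows the board (315,235) with blue pod on red disc (354,247), red on yellow (309,251) and yellow on blue (263,257). The dog's green head is at (352,208), the tray at (161,265) and the mat at (451,268). Purple (270,155) and turquoise (200,197) pods are decoys.

```bash
cat > h.py <<'E'
from plant import *
import cv2,numpy as np
def frame(n):
    f=grab_frame(n);h=f["img"].shape[0];fl=h/2/np.tan(np.radians(f["fov_y"]/2))
    f["K"]=np.array([[fl,0,f["cx"]],[0,fl,f["cy"]],[0,0,1]]);f["R"]=cv2.Rodrigues(f["rvec"])[0]
    f["hsv"]=cv2.cvtColor(f["img"],cv2.COLOR_RGB2HSV);return f
def ray(f,px,z):
    p=cv2.undistortPoints(np.float64(px).reshape(-1,1,2),f["K"],f["distortion"]).reshape(-1,2)
    d=np.c_[p,np.ones(len(p))]@f["R"];c=-f["R"].T@f["tvec"].ravel()
    return c+d*((z-c[2])/d[:,2])[:,None]
RNG=dict(yellow=[(18,150,90),(30,255,255)],blue=[(103,120,50),(120,255,255)],green=[(50,120,40),(75,255,255)],
 red=[(0,150,80),(6,255,255)],red2=[(174,150,80),(180,255,255)])
def mask(f,c,box):
    m=cv2.inRange(f["hsv"],*RNG[c])
    if c=="red":m|=cv2.inRange(f["hsv"],*RNG["red2"])
    o=np.zeros_like(m);x0,y0,x1,y1=box;o[y0:y1,x0:x1]=m[y0:y1,x0:x1];return o
def big(m):return max(cv2.findContours(m,cv2.RETR_EXTERNAL,cv2.CHAIN_APPROX_NONE)[0],key=cv2.contourArea).reshape(-1,2)
def rect(P):
    r=cv2.minAreaRect(np.float32(P[:,:2]*1000));return np.round(r[0],1),np.round(r[1],1),round(r[2],1)
E
python3 - <<'E'
from h import *
f=frame("top")
w=cv2.inRange(f["hsv"],(10,50,90),(25,200,255));o=np.zeros_like(w);o[180:290,225:410]=w[180:290,225:410]
print("board",rect(ray(f,big(o),.012)))
t=cv2.inRange(f["hsv"],(20,8,120),(60,90,255));o=np.zeros_like(t);o[225:305,125:200]=t[225:305,125:200]
print("tray",rect(ray(f,big(o),.014)))
m=cv2.inRange(f["hsv"],(5,70,60),(20,255,255));o=np.zeros_like(m);o[235:305,418:485]=m[235:305,418:485]
print("mat",rect(ray(f,big(o),.004)))
for n,c,b in [("ypod/bluedisc","yellow",(245,240,280,275)),("bdisc","blue",(240,235,285,280)),("rpod","red",(294,236,325,266)),("ydisc","yellow",(287,230,331,274)),
 ("bpod","blue",(340,232,372,262)),("rdisc","red",(332,225,376,270)),("green","green",(340,195,365,220))]:
    k=big(mask(f,c,b));z=.015 if "disc" in n and n[0:2] in("bd","yd","rd") else .065
    if n=="green":z=.102
    print(n,rect(ray(f,k,z)), k.mean(0))
for p in [(263,256),(309,250),(357,247),(352,208),(161,265),(451,268)]:print(p,f["z_map"][p[1],p[0]])
I=cv2.resize(f["img"][180:290,225:410],None,fx=4,fy=4,interpolation=cv2.INTER_CUBIC);cv2.imwrite("pics/c1.png",I[:,:,::-1])
E
```

```text
board (array([539.7, -16.2]), array([170.6, 360.8]), 4.9)
tray (array([477.9, 324.9]), array([111.2, 110.8]), 14.0)
mat (array([ 456.4, -316.2]), array([106.7, 107.6]), 85.6)
ypod/bluedisc (array([492.9,  98. ]), array([45.7, 43.1]), 88.7) [259.82828283 254.68686869]
bdisc (array([490.7,  99.1]), array([73. , 71.9]), 88.8) [264.1986755  257.54304636]
rpod (array([498.9,  -0.7]), array([43.7, 43.3]), 88.8) [307.6122449  250.96938776]
ydisc (array([498.5,   0.9]), array([75.2, 74.5]), 88.7) [308.43877551 251.96938776]
bpod (array([ 502. , -100.4]), array([38.8, 45.1]), 15.7) [355.35869565 247.90217391]
rdisc (array([ 499., -106.]), array([55.6, 76.3]), 40.5) [357.89256198 251.72727273]
green (array([580.5, -89.7]), array([18.3, 24.9]), 87.8) [351.67567568 208.13513514]
(263, 256) 0.7861481
(309, 250) 0.78409225
(357, 247) 0.7895229
(352, 208) 0.76645494
(161, 265) 0.84524554
(451, 268) 0.8433666
```

View pics/c1.png

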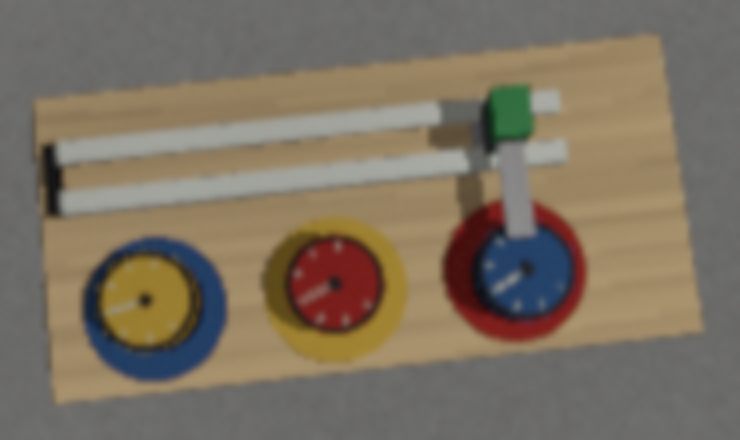

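The crop confirms the pairings and the green-headed dog with its arm over the blue pod. The board fit agrees with the discs to about 1–2 mm. I'll approach above the dog with the tool aligned to the board.

Call:
{"name": "jog_arm", "arguments": {"motion": [[0,0,0.5,0.05,-0.025,0,0.05],[0,0,1,0.1,-0.05,0,0.05],[0,0,1.5,0.16,-0.08,0,0.05],[0,0,1.96,0.22,-0.107,0,0.05],[0,0,1.96,0.28,-0.136,0,0.05],[0,0,1.96,0.34,-0.165,0,0.05],[0,0,1.96,0.39,-0.189,0,0.05],[0,0,1.96,0.44,-0.214,0,0.05],[0,0,1.96,0.49,-0.238,0,0.05],[0,0,1.96,0.54,-0.262,0,0.05]], "squeeze": 40}}

```text
time: 1.4
tcp_pos: [0.5839, -0.0914, 0.2309]
eef_rot: [0.0, 0.999, 0.043, -0.0]
ft_force: [0.4, -0.4, 0.3]
gripper_width: 0.584
gripper_force: 0.0
```

```bash
cat >> h.py <<'E'
from scipy.spatial.transform import Rotation as Ro
def go(*P):
    s=read_state();R=Ro.from_quat(np.roll(s["eef_rot"],-1));print("tcp",np.round(s["tcp_pos"],4),"yaw",np.round(np.degrees(np.arctan2(*R.as_matrix()[1::-1,0])),2),"w",round(s["gripper_width"]*85.4,1),"t",s["time"])
    for p in P:print(p,"->",np.round(R.inv().apply(np.array(p)-s["tcp_pos"]),4))
B=lambda x,y:(np.round(.5397+(.9963*x-.0854*y),4),np.round(-.0162+.0854*x+.9963*y,4))
E
python3 - <<'E'
from h import *
go((*B(.036,-.08),.15),(.5824,-.0928,.074))
f=frame("scene");print(ray(f,big(mask(f,"green",(265,200,305,260))).mean(0),.088))
t=frame("top");cv2.imwrite("pics/d1.png",np.hstack([cv2.resize(g["img"][a:a+110,b:b+110],(390,390)) for g,a,b in((f,180,230),(t,160,300))])[:,:,::-1])
E
```

```text
tcp [ 0.5839 -0.0914  0.2309] yaw 4.95 w 49.9 t 1.4
(np.float64(0.5824), np.float64(-0.0928), 0.15) -> [-0.0016  0.0012  0.0809]
(0.5824, -0.0928, 0.074) -> [-0.0016  0.0012  0.1569]
[[ 0.58077914 -0.09293127  0.088     ]]
```

View pics/d1.png

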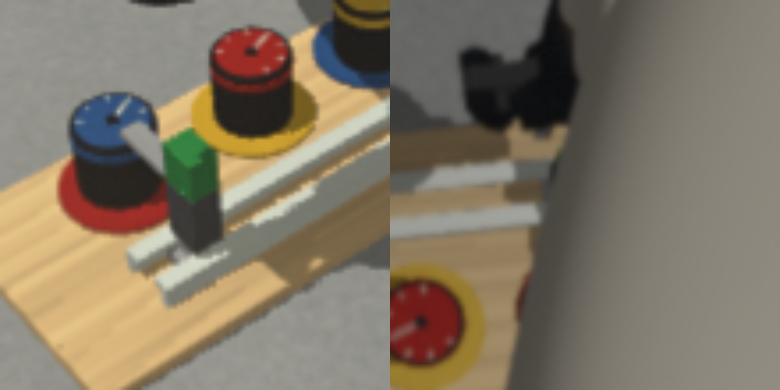

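Both views agree on the dog's head at about (0.582, -0.093): the scene crop shows it at (190,165) of the crop, with the fingers clear above. I'll descend and grip.

Call:
{"name": "jog_arm", "arguments": {"motion": [[0,0,0,-0.001,0.001,0.04,0.05],[0,0,0,-0.002,0.001,0.08,0.05],[0,0,0,-0.002,0.001,0.12,0.05],[0,0,0,-0.002,0.001,0.15,0.05],[0,0,0,-0.002,0.001,0.161,0.05],[0,0,0,-0.002,0.001,0.161,0.02],[0,0,0,-0.002,0.001,0.161,0.01],[0,0,0,-0.002,0.001,0.161,0.01],[0,0,0,-0.002,0.001,0.161,0.01],[0,0,0,-0.002,0.001,0.161,0.01]], "squeeze": 40}}

```text
time: 2.75
tcp_pos: [0.5815, -0.0943, 0.0713]
eef_rot: [0.0, 0.999, 0.043, 0.001]
ft_force: [-0.9, -0.4, 2.8]
gripper_width: 0.228
gripper_force: 43.4
```

Call:
{"name": "jog_arm", "arguments": {"motion": [[0,0,0,0,0.004,0,0.01],[0,0,0,0,0.011,0,0.01],[0,0,0,0,0.018,0,0.01],[0,0,0,0,0.025,0,0.01],[0,0,0,0,0.032,0,0.01],[0,0,0,0,0.039,0,0.01],[0,0,0,0,0.046,0,0.01],[0,0,0,0,0.053,0,0.01],[0,0,0,0,0.059,0,0.01],[0,0,0,0,0.059,0,0.01]]}}

```text
time: 4.0
tcp_pos: [0.5868, -0.153, 0.0713]
eef_rot: [-0.0, 0.999, 0.043, 0.001]
ft_force: [0.0, 2.3, 5.0]
gripper_width: 0.229
gripper_force: 43.8
```

Run:
```python
from h import *
go((*B(.036,-.14),.0713),(.5875,-.1525,.19),(.478,.325,.19))
f=frame("scene");cv2.imwrite("pics/d2.png",cv2.resize(f["img"][180:290,190:350],(800,550))[:,:,::-1])
```

```text
tcp [ 0.5868 -0.153   0.0713] yaw 4.91 w 19.6 t 4.0
(np.float64(0.5875), np.float64(-0.1526), 0.0713) -> [ 0.0008 -0.0003 -0.    ]
(0.5875, -0.1525, 0.19) -> [ 0.0011 -0.0005 -0.1187]
(0.478, 0.325, 0.19) -> [-0.0672 -0.4856 -0.1185]
```

View pics/d2.png

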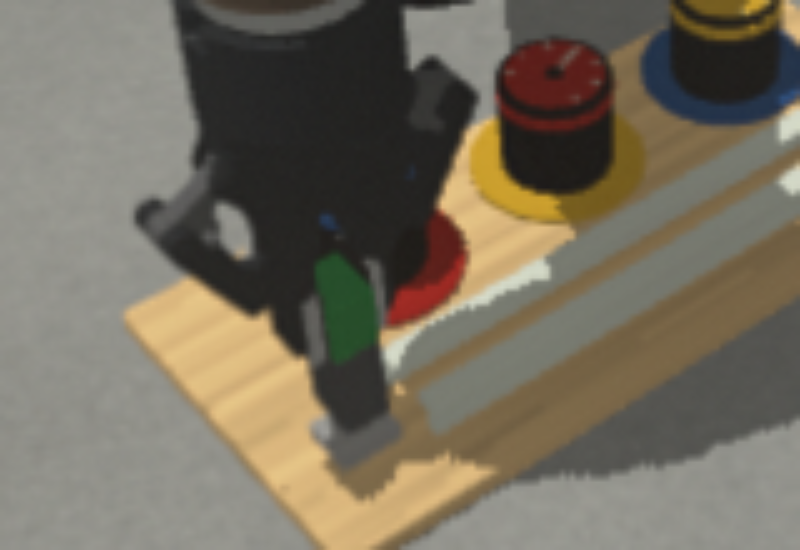

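The dog's foot (360,435) is clear of the rail end. I'll lift it and carry it over to the tray.

Call:
{"name": "jog_arm", "arguments": {"motion": [[0,0,0,0,0,-0.01,0.01],[0,0,0,0,0,-0.03,0.01],[0,0,0,0,0,-0.06,0.01],[0,0,0,0,0,-0.09,0.01],[0,0,0,0,0,-0.12,0.01],[0,0,0,-0.002,-0.02,-0.12,0.01],[0,0,0,-0.006,-0.05,-0.12,0.01],[0,0,0,-0.011,-0.085,-0.12,0.01],[0,0,0,-0.016,-0.12,-0.12,0.01],[0,0,0,-0.022,-0.16,-0.12,0.01]]}}

```text
time: 5.3
tcp_pos: [0.5483, 0.0062, 0.1883]
eef_rot: [-0.0, 0.999, 0.043, -0.002]
ft_force: [-0.1, 0.8, -1.3]
gripper_width: 0.228
gripper_force: 42.8
```

Call:
{"name": "jog_arm", "arguments": {"motion": [[0,0,0,-0.006,-0.04,0,0.01],[0,0,0,-0.012,-0.085,0,0.01],[0,0,0,-0.018,-0.13,0,0.01],[0,0,0,-0.024,-0.175,0,0.01],[0,0,0,-0.03,-0.22,0,0.01],[0,0,0,-0.036,-0.26,0,0.01],[0,0,0,-0.041,-0.295,0,0.01],[0,0,0,-0.045,-0.32,0,0.01],[0,0,0,-0.045,-0.326,0,0.01],[0,0,0,-0.045,-0.326,0,0.01]]}}

```text
time: 6.55
tcp_pos: [0.5174, 0.1083, 0.1904]
eef_rot: [-0.025, 0.996, 0.089, -0.003]
ft_force: [0.0, -0.4, -2.0]
gripper_width: 0.226
gripper_force: 42.8
```

Run:
```python
from h import *
go((.478,.325,.0633))
f=frame("scene");cv2.imwrite("pics/d3.png",cv2.resize(f["img"][90:220,320:480],(800,650))[:600,:,::-1])
```

```text
tcp [0.5174 0.1083 0.1904] yaw 10.23 w 19.3 t 6.55
(0.478, 0.325, 0.0633) -> [-0.     -0.2136  0.138 ]
```

View pics/d3.png

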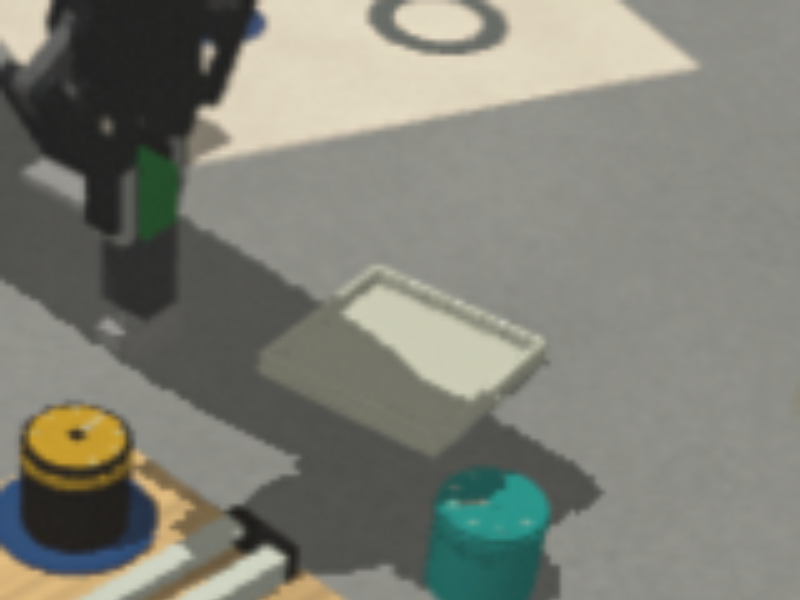

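The arm stopped short at y=0.108 and has begun to tilt. I'll check which joint is at its limit.

Run:
```python
from h import *
s=read_state();print(np.round(s["joints"],3));go((.478,.325,.19))
```

```text
[1.780e-01 3.190e-01 3.000e-03 1.257e+00 5.000e-02 3.141e+00]
tcp [0.5174 0.1083 0.1904] yaw 10.23 w 19.5 t 6.6
(0.478, 0.325, 0.19) -> [-0.0003 -0.2199  0.0114]
```

Joint 6 is at its limit, because yaw must be at least j1 in this wrist branch. I'll turn the dog to about 40° yaw for the tray; its orientation there is free.

Call:
{"name": "jog_arm", "arguments": {"motion": [[0,0,-1,0,0,0,0.01],[0,0,-2,0,0,0,0.01],[0,0,-3,0,0,0,0.01],[0,0,-4,0,0,0,0.01],[0,0,-5,0,0,0,0.01],[0,0,-6,0,0,0,0.01],[0,0,-7,0,0,0,0.01],[0,0,-7,0,0,0,0.01]]}}

```text
time: 7.6
tcp_pos: [0.5175, 0.1084, 0.1904]
eef_rot: [-0.025, 0.923, 0.384, 0.004]
ft_force: [-0.2, -0.5, -1.6]
gripper_width: 0.225
gripper_force: 42.8
```

Run:
```python
from h import *
s=read_state();print(np.round(s["joints"],3),s["eef_rot"]);go((.478,.325,.19))
```

```text
[0.178 0.319 0.003 1.257 0.05  2.531] [-0.02472013  0.92298764  0.38401103  0.00427384]
tcp [0.5175 0.1084 0.1904] yaw 45.15 w 19.2 t 7.6
(0.478, 0.325, 0.19) -> [ 0.1257 -0.1804  0.0114]
```

```bash
cat >> h.py <<'E'
def lev(yaw,*P):
    s=read_state();R=Ro.from_quat(np.roll(s["eef_rot"],-1));a=np.radians(yaw)/2
    T=Ro.from_quat([np.cos(a),np.sin(a),0,0]);print("turn",np.round((R.inv()*T).as_rotvec(True)/5,3));go(*P)
E
python3 - <<'E'
from h import *
lev(45,(.478,.325,.19))
E
```

```text
turn [-0.486 -0.307  0.036]
tcp [0.5175 0.1084 0.1904] yaw 45.15 w 19.2 t 7.6
(0.478, 0.325, 0.19) -> [ 0.1257 -0.1804  0.0114]
```

Call:
{"name": "jog_arm", "arguments": {"motion": [[-0.25,-0.15,0,0.012,-0.017,0.001,0.01],[-0.49,-0.31,0,0.03,-0.043,0.002,0.01],[-0.49,-0.31,0,0.05,-0.072,0.004,0.01],[-0.49,-0.31,0,0.07,-0.101,0.006,0.01],[-0.49,-0.31,0,0.09,-0.13,0.008,0.01],[-0.49,-0.31,0,0.11,-0.158,0.01,0.01],[-0.49,-0.31,0,0.122,-0.175,0.011,0.01],[-0.49,-0.31,0,0.126,-0.18,0.011,0.01],[-0.49,-0.31,0,0.126,-0.18,0.011,0.01]]}}

```text
time: 8.72
tcp_pos: [0.4784, 0.3245, 0.1903]
eef_rot: [0.0, 0.923, 0.384, -0.0]
ft_force: [0.4, -0.6, -2.3]
gripper_width: 0.227
gripper_force: 42.7
```

Run:
```python
from h import *
lev(45,(.478,.325,.0633))
f=frame("scene");cv2.imwrite("pics/d4.png",cv2.resize(f["img"][90:210,340:500],(800,600))[:,:,::-1])
```

```text
turn [0.009 0.007 0.043]
tcp [0.4784 0.3245 0.1903] yaw 45.21 w 19.4 t 8.725
(0.478, 0.325, 0.0633) -> [ 1.00e-04 -7.00e-04  1.27e-01]
```

View pics/d4.png

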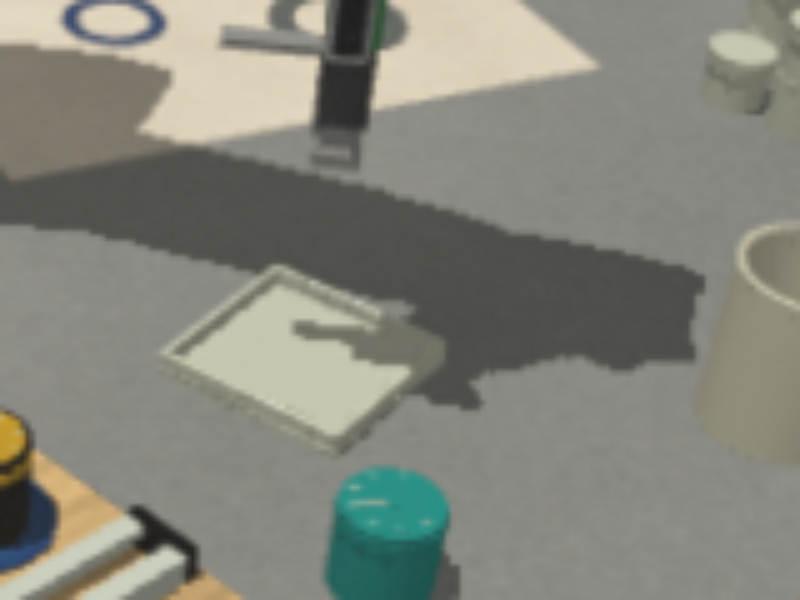

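The dog hangs upright over the tray (dog foot at (335,150), tray centre (305,355)). I'll lower it.

Call:
{"name": "jog_arm", "arguments": {"motion": [[0,0,0,0,0,0.02,0.01],[0,0,0,0,0,0.05,0.01],[0,0,0,0,0,0.08,0.01],[0,0,0,0,0,0.105,0.01],[0,0,0,0,0,0.117,0.01],[0,0,0,0,0,0.121,0.01],[0,0,0,0,0,0.124,0.01],[0,0,0,0,0,0.126,0.01],[0,0,0,0,0,0.127,0.01],[0,0,0,0,0,0.127,0.01]]}}

```text
time: 10.02
tcp_pos: [0.4784, 0.325, 0.0637]
eef_rot: [0.0, 0.923, 0.385, 0.0]
ft_force: [-0.4, -0.2, -1.3]
gripper_width: 0.224
gripper_force: 42.8
```

Call:
{"name": "jog_arm", "arguments": {"motion": [[0,0,0,0,0,0.001,0.01],[0,0,0,0,0,0.0015,0.01],[0,0,0,0,0,0.0015,0.01]]}}

```text
time: 10.4
tcp_pos: [0.4785, 0.3251, 0.0633]
eef_rot: [0.0, 0.923, 0.385, 0.001]
ft_force: [-1.5, -0.7, 5.7]
gripper_width: 0.227
gripper_force: 43.8
```

Contact. I'll release and retreat.

Call:
{"name": "jog_arm", "arguments": {"motion": [[0,0,0,0,0,0,0.03],[0,0,0,0,0,0,0.045],[0,0,0,0,0,0,0.05],[0,0,0,0,0,0,0.05],[0,0,0,0,0,-0.02,0.05],[0,0,0,0,0,-0.05,0.05],[0,0,0,0,0,-0.09,0.05],[0,0,0,0,0,-0.13,0.05],[0,0,0,0,0,-0.13,0.07]]}}

```text
time: 11.52
tcp_pos: [0.4804, 0.3263, 0.196]
eef_rot: [-0.001, 0.923, 0.385, 0.004]
ft_force: [0.5, 0.0, -0.3]
gripper_width: 0.781
gripper_force: 0.0
```

Run:
```python
from h import *
lev(45,(*B(-.04,-.08),.19))
f=frame("scene");cv2.imwrite("pics/d5.png",cv2.resize(f["img"][90:210,340:500],(800,600))[:,:,::-1])
```

```text
turn [ 0.022 -0.091  0.047]
tcp [0.4804 0.3263 0.196 ] yaw 45.24 w 66.7 t 11.525
(np.float64(0.5067), np.float64(-0.0993), 0.19) -> [-0.2837  0.3184  0.0044]
```

View pics/d5.png

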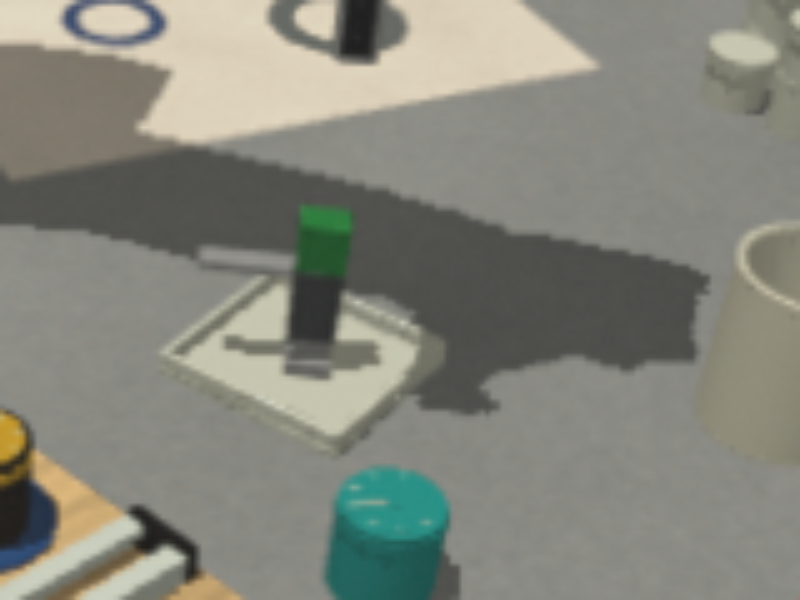

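The dog stands upright inside the tray (foot at (310,355)). Next I measure the pods precisely with the arm out of the way.

Run:
```python
from h import *
f=frame("top")
for c,b in [("yellow",(245,240,280,275)),("red",(294,236,325,266)),("blue",(338,230,374,262))]:
    P=ray(f,big(mask(f,c,b)),.065)*1000;print(c,cv2.minEnclosingCircle(np.float32(P[:,:2])))
    print("nest",c)
print([B(-.04,y) for y in(-.08,.02,.12)])
f=frame("scene")
for c,b in [("yellow",(322,168,350,184)),("red",(287,185,315,202)),("blue",(248,204,277,220))]:
    P=ray(f,big(mask(f,c,b)),.065)*1000;print(c,cv2.minEnclosingCircle(np.float32(P[:,:2])))
```

```text
yellow ((492.105224609375, 98.09392547607422), 23.53412628173828)
nest yellow
red ((499.02801513671875, -0.5279700756072998), 22.856067657470703)
nest red
blue ((504.2420349121094, -99.9649658203125), 22.912349700927734)
nest blue
[(np.float64(0.5067), np.float64(-0.0993)), (np.float64(0.4981), np.float64(0.0003)), (np.float64(0.4896), np.float64(0.0999))]
yellow ((494.3038330078125, 98.90399932861328), 22.95646095275879)
red ((501.1419982910156, 0.6051288843154907), 22.65715789794922)
blue ((505.8700256347656, -100.1824951171875), 22.06633949279785)
```

Call:
{"name": "jog_arm", "arguments": {"motion": [[0,0,0.6,-0.025,0.028,0,0.075],[0,0,1.2,-0.055,0.062,0,0.075],[0,0,2.0,-0.09,0.1,0,0.075],[0,0,2.8,-0.125,0.14,0,0.075],[0,0,3.6,-0.16,0.179,0,0.075],[0,0,4.4,-0.195,0.218,0,0.075],[0,0,5.2,-0.23,0.257,0,0.075],[0,0,6,-0.265,0.296,0,0.075],[0,0,6.04,-0.285,0.318,0.004,0.075],[0,0,6.04,-0.285,0.318,0.004,0.075]]}}

```text
time: 12.92
tcp_pos: [0.502, -0.1032, 0.186]
eef_rot: [-0.0, 0.992, 0.129, -0.002]
ft_force: [0.2, 0.7, -0.1]
gripper_width: 0.878
gripper_force: 0.0
```

Run:
```python
from h import *
lev(15,(.505,-.100,.026),(.4564,-.3162,.1))
```

```text
turn [-0.015  0.041 -0.038]
tcp [ 0.502  -0.1032  0.186 ] yaw 14.81 w 75.0 t 12.925
(0.505, -0.1, 0.026) -> [ 0.0042 -0.0021  0.16  ]
(0.4564, -0.3162, 0.1) -> [-0.0983  0.1944  0.0861]
```

Call:
{"name": "jog_arm", "arguments": {"motion": [[0,0,0,0.003,-0.001,0.03,0.075],[0,0,0,0.003,-0.001,0.07,0.075],[0,0,0,0.003,-0.001,0.11,0.075],[0,0,0,0.003,-0.001,0.145,0.075],[0,0,0,0.003,-0.001,0.162,0.075],[0,0,0,0.003,-0.001,0.162,0.06],[0,0,0,0.003,-0.001,0.162,0.05],[0,0,0,0.003,-0.001,0.162,0.045],[0,0,0,0.003,-0.001,0.162,0.045],[0,0,0,0.003,-0.001,0.162,0.045]], "squeeze": 30}}

```text
time: 14.18
tcp_pos: [0.5062, -0.0997, 0.0264]
eef_rot: [0.0, 0.991, 0.131, 0.0]
ft_force: [0.5, -0.4, -1.4]
gripper_width: 0.6
gripper_force: 31.6
```

Call:
{"name": "jog_arm", "arguments": {"motion": [[0,0,0,0,0,-0.01,0.045],[0,0,0,0,0,-0.04,0.045],[0,0,0,-0.008,0.015,-0.07,0.045],[0,0,0,-0.022,0.042,-0.08,0.045],[0,0,0,-0.04,0.075,-0.08,0.045],[0,0,0,-0.059,0.11,-0.08,0.045],[0,0,0,-0.078,0.146,-0.08,0.045],[0,0,0,-0.095,0.179,-0.07,0.045],[0,0,0,-0.104,0.196,-0.05,0.045],[0,0,0,-0.104,0.196,-0.03,0.045]]}}

```text
time: 15.42
tcp_pos: [0.4563, -0.3181, 0.0566]
eef_rot: [0.001, 0.992, 0.129, 0.001]
ft_force: [-0.0, 0.5, -3.1]
gripper_width: 0.602
gripper_force: 31.9
```

Call:
{"name": "jog_arm", "arguments": {"motion": [[0,0,0,0,0,0.015,0.045],[0,0,0,0,0,0.026,0.045],[0,0,0,0,0,0.033,0.045],[0,0,0,0,0,0.037,0.045],[0,0,0,0,0,0.039,0.045],[0,0,0,0,0,0.04,0.045],[0,0,0,0,0,0.04,0.045]]}}

```text
time: 16.3
tcp_pos: [0.4566, -0.3161, 0.0164]
eef_rot: [0.0, 0.991, 0.131, 0.0]
ft_force: [0.1, 0.4, -1.7]
gripper_width: 0.6
gripper_force: 31.9
```

Call:
{"name": "jog_arm", "arguments": {"motion": [[0,0,0,0,0,0.001,0.045],[0,0,0,0,0,0.0015,0.045],[0,0,0,0,0,0.0015,0.06],[0,0,0,0,0,0.0015,0.07],[0,0,0,0,0,0.0015,0.075],[0,0,0,0,0,0.0015,0.075],[0,0,0,0,0,-0.02,0.075],[0,0,0,0,0,-0.06,0.075],[0,0,0,0,0,-0.1,0.075],[0,0,0,0,0,-0.1,0.075]]}}

```text
time: 17.55
tcp_pos: [0.4589, -0.3176, 0.1201]
eef_rot: [0.003, 0.991, 0.131, 0.003]
ft_force: [0.7, 1.0, -0.1]
gripper_width: 0.878
gripper_force: 0.0
```

Run:
```python
from h import *
lev(15,(.500,.0,.12),(.500,0,.026))
f=frame("scene");b=big(mask(f,"blue",(135,195,195,285)));print(b.mean(0));cv2.imwrite("pics/d6.png",cv2.resize(f["img"][170:300,110:350],(800,433))[:,:,::-1])
```

```text
turn [ 0.076 -0.062  0.008]
tcp [ 0.4589 -0.3176  0.1201] yaw 15.04 w 75.0 t 17.55
(0.5, 0.0, 0.12) -> [ 0.1221 -0.2961 -0.0012]
(0.5, 0, 0.026) -> [ 0.1216 -0.2967  0.0928]
[155.03448276 246.01149425]
```

View pics/d6.png

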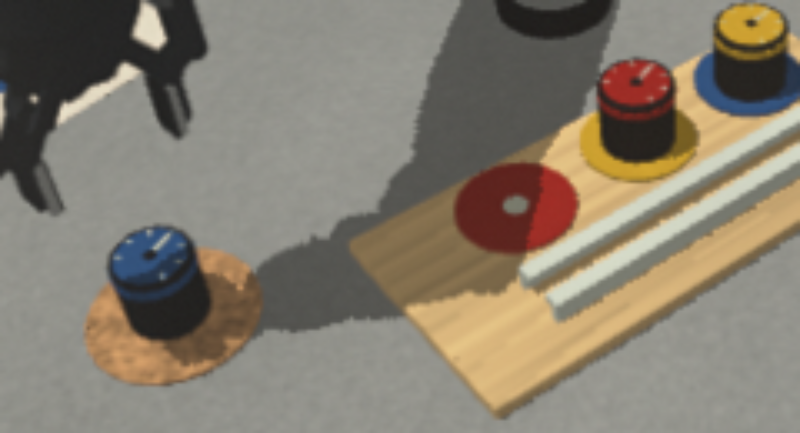

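The blue pod stands upright near the mat's centre (base at (170,315)). The red disc (515,207) is free. Now I move to the red pod.

Call:
{"name": "jog_arm", "arguments": {"motion": [[0,0,0,0.01,-0.024,0,0.075],[0,0,0,0.03,-0.071,0,0.075],[0,0,0,0.053,-0.126,0,0.075],[0,0,0,0.076,-0.18,0,0.075],[0,0,0,0.096,-0.228,0,0.075],[0,0,0,0.113,-0.268,0,0.075],[0,0,0,0.124,-0.294,0,0.075],[0,0,0,0.124,-0.294,0,0.075],[0,0,0,0.124,-0.294,0.03,0.075]]}}

```text
time: 18.73
tcp_pos: [0.5015, -0.0002, 0.0868]
eef_rot: [0.001, 0.991, 0.131, 0.002]
ft_force: [1.6, -0.4, -1.3]
gripper_width: 0.878
gripper_force: 0.0
```

Run:
```python
from h import *
lev(15,(.5,0,.0255))
```

```text
turn [ 0.023 -0.042  0.012]
tcp [ 5.015e-01 -2.000e-04  8.680e-02] yaw 15.06 w 75.0 t 18.725
(0.5, 0, 0.0255) -> [-0.0016 -0.0007  0.0613]
```

Call:
{"name": "jog_arm", "arguments": {"motion": [[0,0,0,0,0,0.02,0.075],[0,0,0,0,0,0.045,0.075],[0,0,0,0,0,0.06,0.075],[0,0,0,0,0,0.061,0.075],[0,0,0,0,0,0.061,0.06],[0,0,0,0,0,0.061,0.05],[0,0,0,0,0,0.061,0.045],[0,0,0,0,0,0.061,0.045],[0,0,0,0,0,0.061,0.045],[0,0,0,0,0,0.061,0.045]]}}

```text
time: 19.98
tcp_pos: [0.5009, 0.0001, 0.026]
eef_rot: [0.0, 0.991, 0.131, 0.001]
ft_force: [-0.7, -0.3, 5.4]
gripper_width: 0.605
gripper_force: 32.1
```

Run:
```python
from h import *
lev(15,(.506,-.0995,.11))
```

```text
turn [ 0.013 -0.024  0.008]
tcp [5.009e-01 1.000e-04 2.600e-02] yaw 15.04 w 51.6 t 19.975
(0.506, -0.0995, 0.11) -> [-0.0207  0.0976 -0.0839]
```

Call:
{"name": "jog_arm", "arguments": {"motion": [[0,0,0,0,0,-0.01,0.045],[0,0,0,0,0,-0.03,0.045],[0,0,0,-0.003,0.015,-0.04,0.045],[0,0,0,-0.009,0.044,-0.04,0.045],[0,0,0,-0.016,0.076,-0.04,0.045],[0,0,0,-0.021,0.098,-0.04,0.045],[0,0,0,-0.021,0.098,-0.025,0.045],[0,0,0,-0.021,0.098,-0.01,0.045],[0,0,0,-0.021,0.098,-0.004,0.045],[0,0,0,-0.021,0.098,-0.001,0.045]]}}

```text
time: 21.22
tcp_pos: [0.5036, -0.0991, 0.026]
eef_rot: [-0.0, 0.991, 0.131, -0.002]
ft_force: [-8.8, 1.6, 20.3]
gripper_width: 0.6
gripper_force: 33.4
```

Call:
{"name": "jog_arm", "arguments": {"motion": [[0,0,0,0,0,0.001,0.045],[0,0,0,0,0,0.001,0.045],[0,0,0,0,0,0.001,0.06],[0,0,0,0,0,0.001,0.07],[0,0,0,0,0,0.001,0.075],[0,0,0,0,0,0.001,0.075],[0,0,0,0,0,-0.02,0.075],[0,0,0,0,0,-0.06,0.075],[0,0,0,0,0,-0.085,0.075],[0,0,0,0,0,-0.085,0.075]]}}

```text
time: 22.48
tcp_pos: [0.5069, -0.1003, 0.1132]
eef_rot: [0.001, 0.991, 0.131, 0.002]
ft_force: [0.1, 0.1, 0.1]
gripper_width: 0.879
gripper_force: 0.0
```

Run:
```python
from h import *
lev(15,(.493,.0985,.11))
```

```text
turn [ 0.03  -0.053  0.007]
tcp [ 0.5069 -0.1003  0.1132] yaw 15.03 w 75.1 t 22.475
(0.493, 0.0985, 0.11) -> [ 0.0381 -0.1957  0.0028]
```

Call:
{"name": "jog_arm", "arguments": {"motion": [[0,0,0,0.004,-0.02,0,0.075],[0,0,0,0.013,-0.067,0,0.075],[0,0,0,0.023,-0.118,0,0.075],[0,0,0,0.032,-0.163,0,0.075],[0,0,0,0.039,-0.195,0,0.075],[0,0,0,0.039,-0.195,0,0.075],[0,0,0,0.039,-0.195,0.025,0.075],[0,0,0,0.039,-0.195,0.025,0.075]]}}

```text
time: 23.48
tcp_pos: [0.4898, 0.0972, 0.0836]
eef_rot: [0.001, 0.991, 0.13, -0.003]
ft_force: [-0.7, 0.3, -0.4]
gripper_width: 0.876
gripper_force: 0.0
```

Run:
```python
from h import *
lev(15,(.493,.0985,.0262))
f=frame("scene");cv2.imwrite("pics/d7.png",cv2.resize(f["img"][150:270,200:400],(800,480))[:,:,::-1])
```

```text
turn [ 0.004  0.069 -0.003]
tcp [0.4898 0.0972 0.0836] yaw 14.99 w 74.8 t 23.475
(0.493, 0.0985, 0.0262) -> [ 0.0038 -0.0004  0.0573]
```

View pics/d7.png

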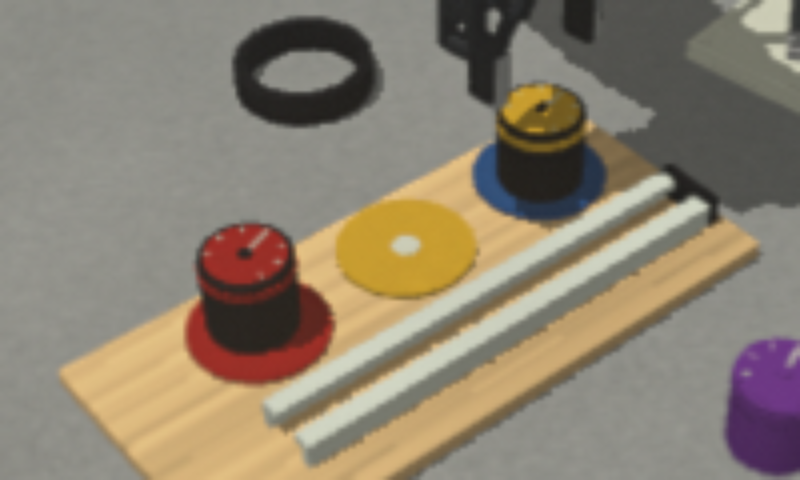

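The red pod is upright on the red disc (base ~(250,330), disc ~(260,332)) and the yellow disc (405,245) is free. Now the yellow pod.

Call:
{"name": "jog_arm", "arguments": {"motion": [[0,0,0,0.002,0,0.02,0.075],[0,0,0,0.002,0,0.045,0.075],[0,0,0,0.002,0,0.057,0.075],[0,0,0,0.002,0,0.058,0.075],[0,0,0,0.002,0,0.058,0.06],[0,0,0,0.002,0,0.058,0.05],[0,0,0,0.002,0,0.058,0.045],[0,0,0,0.002,0,0.058,0.045],[0,0,0,0.002,0,0.058,0.045],[0,0,0,0.002,0,0.058,0.045]]}}

```text
time: 24.78
tcp_pos: [0.4951, 0.0992, 0.0291]
eef_rot: [0.0, 0.991, 0.131, 0.001]
ft_force: [-0.6, 0.1, 5.4]
gripper_width: 0.6
gripper_force: 32.0
```

Run:
```python
from h import *
lev(15,(.4985,.0005,.03))
```

```text
turn [ 0.007 -0.028  0.008]
tcp [0.4951 0.0992 0.0291] yaw 15.04 w 51.3 t 24.775
(0.4985, 0.0005, 0.03) -> [-0.0223  0.0962 -0.0009]
```

Call:
{"name": "jog_arm", "arguments": {"motion": [[0,0,0,0,0,-0.01,0.045],[0,0,0,0,0,-0.03,0.045],[0,0,0,-0.003,0.015,-0.04,0.045],[0,0,0,-0.009,0.044,-0.04,0.045],[0,0,0,-0.016,0.076,-0.04,0.045],[0,0,0,-0.021,0.0965,-0.04,0.045],[0,0,0,-0.021,0.0965,-0.03,0.045],[0,0,0,-0.021,0.0965,-0.015,0.045],[0,0,0,-0.021,0.0965,-0.006,0.045],[0,0,0,-0.021,0.0965,-0.004,0.045]]}}

```text
time: 26.02
tcp_pos: [0.4977, 0.001, 0.0307]
eef_rot: [-0.0, 0.991, 0.131, -0.001]
ft_force: [0.3, 0.0, -2.4]
gripper_width: 0.604
gripper_force: 31.8
```

Call:
{"name": "jog_arm", "arguments": {"motion": [[0,0,0,0,0,0.002,0.045],[0,0,0,0,0,0.003,0.045],[0,0,0,0,0,0.004,0.045],[0,0,0,0,0,0.004,0.045]]}}

```text
time: 26.52
tcp_pos: [0.4991, 0.0006, 0.0291]
eef_rot: [0.0, 0.991, 0.131, 0.001]
ft_force: [-2.3, 0.9, 4.7]
gripper_width: 0.598
gripper_force: 32.4
```

Call:
{"name": "jog_arm", "arguments": {"motion": [[0,0,0,0,0,0,0.06],[0,0,0,0,0,0,0.07],[0,0,0,0,0,0,0.075],[0,0,0,0,0,0,0.075],[0,0,0,0,0,-0.02,0.075],[0,0,0,0,0,-0.06,0.075],[0,0,0,0,0,-0.085,0.075],[0,0,0,0,0,-0.085,0.075]]}}

```text
time: 27.52
tcp_pos: [0.5007, 0.0004, 0.1151]
eef_rot: [0.001, 0.991, 0.131, 0.003]
ft_force: [0.5, 0.1, -0.1]
gripper_width: 0.877
gripper_force: 0.0
```

Run:
```python
from h import *
lev(15,(.457,-.3163,.1))
f=frame("scene");P=ray(f,big(mask(f,"blue",(138,225,172,258))),.054)*1000;print(cv2.minEnclosingCircle(np.float32(P[:,:2])))
```

```text
turn [ 0.02  -0.056  0.007]
tcp [5.007e-01 4.000e-04 1.151e-01] yaw 15.03 w 74.9 t 27.525
(0.457, -0.3163, 0.1) -> [-0.1244  0.2945  0.015 ]
((457.0294189453125, -316.6263427734375), 22.052865982055664)
```

Call:
{"name": "jog_arm", "arguments": {"motion": [[0,0,0,-0.01,0.024,0,0.075],[0,0,0,-0.03,0.071,0,0.075],[0,0,0,-0.053,0.126,0,0.075],[0,0,0,-0.076,0.18,0,0.075],[0,0,0,-0.096,0.228,0,0.075],[0,0,0,-0.113,0.268,0,0.075],[0,0,0,-0.123,0.2945,0,0.075],[0,0,0,-0.123,0.2945,0,0.075],[0,0,0,-0.123,0.2945,0.03,0.075],[0,0,0,-0.123,0.2945,0.03,0.075]]}}

```text
time: 28.82
tcp_pos: [0.4541, -0.3132, 0.08]
eef_rot: [-0.003, 0.991, 0.131, -0.003]
ft_force: [-0.7, 0.0, -0.2]
gripper_width: 0.877
gripper_force: 0.0
```

Run:
```python
from h import *
lev(15,(.457,-.3163,.0165))
```

```text
turn [-0.068  0.055  0.019]
tcp [ 0.4541 -0.3132  0.08  ] yaw 15.1 w 74.9 t 28.825
(0.457, -0.3163, 0.0165) -> [0.0024 0.0041 0.0634]
```

Call:
{"name": "jog_arm", "arguments": {"motion": [[0,0,0,0.001,0.001,0.02,0.075],[0,0,0,0.001,0.001,0.045,0.075],[0,0,0,0.001,0.001,0.062,0.075],[0,0,0,0.001,0.001,0.064,0.075],[0,0,0,0.001,0.001,0.064,0.06],[0,0,0,0.001,0.001,0.064,0.05],[0,0,0,0.001,0.001,0.064,0.045],[0,0,0,0.001,0.001,0.064,0.045],[0,0,0,0.001,0.001,0.064,0.045],[0,0,0,0.001,0.001,0.064,0.045]]}}

```text
time: 30.08
tcp_pos: [0.4586, -0.317, 0.0204]
eef_rot: [0.001, 0.991, 0.131, 0.001]
ft_force: [1.4, 1.7, 6.6]
gripper_width: 0.6
gripper_force: 32.0
```

Run:
```python
from h import *
lev(15,(.4565,-.3163,.13),(.4905,.0995,.13))
```

```text
turn [ 0.019 -0.022  0.009]
tcp [ 0.4586 -0.317   0.0204] yaw 15.05 w 51.3 t 30.075
(0.4565, -0.3163, 0.13) -> [-0.0016 -0.001  -0.1096]
(0.4905, 0.0995, 0.13) -> [ 0.1392 -0.3937 -0.11  ]
```

Call:
{"name": "jog_arm", "arguments": {"motion": [[0,0,0,0,0,-0.01,0.045],[0,0,0,0,0,-0.04,0.045],[0,0,0,0,0,-0.08,0.045],[0,0,0,0.005,-0.014,-0.11,0.045],[0,0,0,0.015,-0.042,-0.11,0.045],[0,0,0,0.03,-0.085,-0.11,0.045],[0,0,0,0.045,-0.127,-0.11,0.045],[0,0,0,0.06,-0.17,-0.11,0.045],[0,0,0,0.075,-0.212,-0.11,0.045],[0,0,0,0.09,-0.255,-0.11,0.045]]}}

```text
time: 31.32
tcp_pos: [0.4782, -0.0458, 0.1293]
eef_rot: [0.0, 0.991, 0.131, -0.0]
ft_force: [0.4, 0.2, -0.9]
gripper_width: 0.596
gripper_force: 31.8
```

Call:
{"name": "jog_arm", "arguments": {"motion": [[0,0,0,0.014,-0.04,0,0.045],[0,0,0,0.027,-0.077,0,0.045],[0,0,0,0.04,-0.113,0,0.045],[0,0,0,0.049,-0.1385,0,0.045],[0,0,0,0.049,-0.1385,0,0.045],[0,0,0,0.049,-0.1385,0.02,0.045],[0,0,0,0.049,-0.1385,0.05,0.045],[0,0,0,0.049,-0.1385,0.07,0.045],[0,0,0,0.049,-0.1385,0.08,0.045],[0,0,0,0.049,-0.1385,0.08,0.045]]}}

```text
time: 32.58
tcp_pos: [0.4893, 0.0987, 0.0486]
eef_rot: [0.0, 0.991, 0.13, -0.001]
ft_force: [0.9, 0.3, -0.7]
gripper_width: 0.596
gripper_force: 31.9
```

Run:
```python
from h import *
lev(15,(.491,.0995,.0314))
```

```text
turn [ 0.006  0.017 -0.002]
tcp [0.4893 0.0987 0.0486] yaw 14.99 w 50.9 t 32.575
(0.491, 0.0995, 0.0314) -> [ 0.0018 -0.0004  0.0172]
```

Call:
{"name": "jog_arm", "arguments": {"motion": [[0,0,0,0.001,0,0.008,0.045],[0,0,0,0.001,0,0.013,0.045],[0,0,0,0.001,0,0.015,0.045],[0,0,0,0.001,0,0.0165,0.045],[0,0,0,0.001,0,0.018,0.045],[0,0,0,0.001,0,0.018,0.045]]}}

```text
time: 33.33
tcp_pos: [0.4909, 0.0997, 0.0314]
eef_rot: [0.0, 0.991, 0.131, 0.0]
ft_force: [-1.4, -0.1, 3.5]
gripper_width: 0.603
gripper_force: 32.1
```

Contact. I'll release, rise, and move clear for the check.

Call:
{"name": "jog_arm", "arguments": {"motion": [[0,0,0,0,0,0,0.06],[0,0,0,0,0,0,0.07],[0,0,0,0,0,0,0.075],[0,0,0,0,0,0,0.075],[0,0,0,0,0,-0.02,0.075],[0,0,0,0,0,-0.06,0.075],[0,0,0,0,0,-0.1,0.075],[0,0,0,-0.03,0,-0.14,0.075],[0,0,0,-0.07,0,-0.15,0.075],[0,0,0,-0.12,0,-0.15,0.075]]}}

```text
time: 34.58
tcp_pos: [0.3752, 0.0686, 0.1822]
eef_rot: [0.0, 0.991, 0.131, 0.002]
ft_force: [-0.8, 0.2, 0.3]
gripper_width: 0.88
gripper_force: 0.0
```

Run:
```python
from h import *
f=frame("scene")
for c,b,y in [("red",(245,200,276,223),-.08),("yellow",(287,185,315,202),.02),("blue",(322,168,350,184),.12)]:
    P=ray(f,big(mask(f,c,b)),.065)*1000;print(c,cv2.minEnclosingCircle(np.float32(P[:,:2])),B(-.04,y))
cv2.imwrite("pics/d8.png",cv2.resize(f["img"][130:290,200:440],(800,533))[:,:,::-1])
t=frame("top");cv2.imwrite("pics/t8.png",t["img"][:,:,::-1])
```

```text
red ((504.2181091308594, -99.51480865478516), 22.69793701171875) (np.float64(0.5067), np.float64(-0.0993))
yellow ((498.9700622558594, -0.2859713137149811), 23.001739501953125) (np.float64(0.4981), np.float64(0.0003))
blue ((489.4675598144531, 99.35612487792969), 22.123653411865234) (np.float64(0.4896), np.float64(0.0999))
```

View pics/d8.png

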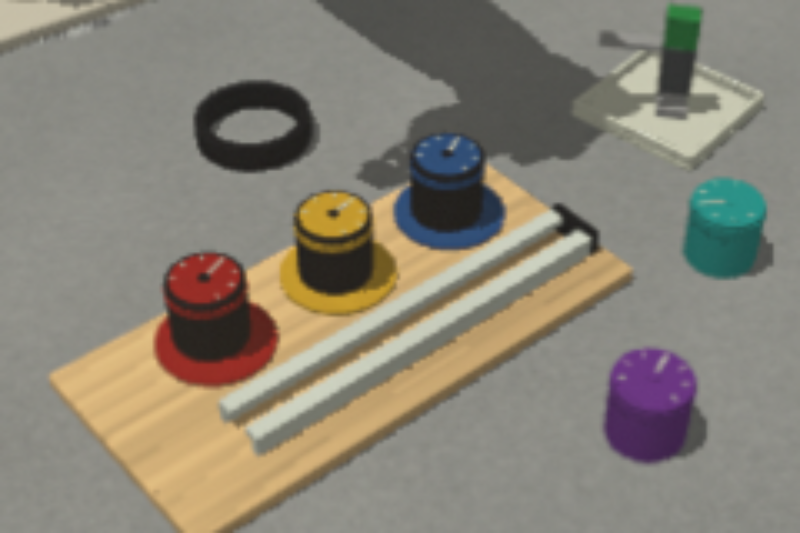

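View pics/t8.png

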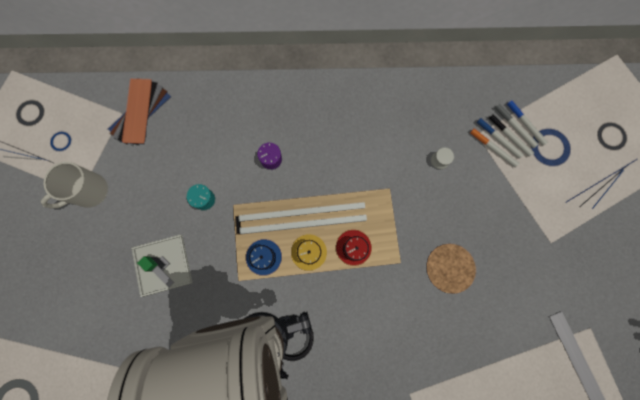

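All three pods stand on their own discs, off-centre by no more than 3 mm against a 14 mm margin: red (354,247), yellow (309,251), blue (263,257) in the top view. The dog is upright in the tray (150,264). The tape, mug and pot haven't moved, and the arm is clear.

```bash
python3 -c "
from plant import *
print(close_job())"
```

```text
the job is handed in; nothing more can be done
None
```

The job is handed in: the clamp dog stands upright in the white tray, and each pod stands upright on the disc of its own colour within about 3 mm of centre; the mug, tape and paint pot were not moved.

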